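# Find the radius leaf that fits a porcelain paste box

## Task

Find which of the three radius leaves fits the outside of the porcelain box on the round plywood bat: hold a leaf by its grip, level and a few millimetres clear of the bat, and press its hollow end gently against the wall; a leaf that rocks on its middle or bridges on its horns is the wrong one and goes back on the leaf board. When one sits home along its whole curve, middle and both horns at once, keep it lightly pressed there (some 4 to 9 N of push in all) for half a second or so, then lower it on to the bat still hugging the box, let go, and leave the other two leaves lying on the leaf board. The glaze chips, so never push hard against the box, and leave the jar, the bowl and the ink slab alone.

Things in the scene. Friction and masses are not known exactly. Their poses are not given: they have to be found in the camera images.
- bat: round plywood disc, 250 mm diameter, 16 mm thick, fixed to the bench; origin at the centre of its underside, z up. (Out of use: two more such boxes, up to 52 mm high, on a dark board near x = 0.80, y = -0.30 m.)
- bat_top (a point): centre of the bat's top. Here, its axis up to about 3 mm off this point, stands the porcelain paste-box body to gauge: an upright straight cylinder 36 mm high, white with blue lines, its top filled with red paste, stuck down firmly with clay wads low on its far, left and right sides. Outside radius 24, 30 or 36 mm: varies from run to run, not known beforehand
- leaf_board: flat wooden board on which the three radius leaves lie side by side, 130 mm (x) by 300 mm (y), 12 mm thick, fixed; origin at the centre of its underside
- leaf_24_grip (a point): centre of the red upright grip of the 24 mm radius leaf (loose, 75 g): 34 mm (leaf x) by 14 mm (leaf y, pinch here) by 40 mm high. Below it a level steel plate 6 mm thick, underside 26 mm under this point. Leaf x points to the hollow end, whose arc middle is 18 mm and arc centre 42 mm from this point; the other end, rounded outwards with the same radius, is 30 mm the other way. Leaf z is up
- leaf_24_left: the third of the hollow edge on the leaf's +y side (with its horn) of the 24 mm leaf, part of the plate; its origin is the centre of the hollow arc, in the plane of the plate's underside; axes as the leaf's. The arc has radius 24 mm and spans 55 degrees to either side
- leaf_24_crown: the middle third of the hollow edge of the 24 mm leaf, part of the plate; its origin is the centre of the hollow arc, in the plane of the plate's underside; axes as the leaf's. The arc has radius 24 mm and spans 55 degrees to either side
- leaf_24_right: the third of the hollow edge on the leaf's -y side (with its horn) of the 24 mm leaf, part of the plate; its origin is the centre of the hollow arc, in the plane of the plate's underside; axes as the leaf's. The arc has radius 24 mm and spans 55 degrees to either side
- leaf_30_grip (a point): centre of the yellow upright grip of the 30 mm radius leaf (loose, 75 g): 34 mm (leaf x) by 14 mm (leaf y, pinch here) by 40 mm high. Below it a level steel plate 6 mm thick, underside 26 mm under this point. Leaf x points to the hollow end, whose arc middle is 18 mm and arc centre 48 mm from this point; the other end, rounded outwards with the same radius, is 30 mm the other way. Leaf z is up
- leaf_30_left: the third of the hollow edge on the leaf's +y side (with its horn) of the 30 mm leaf, part of the plate; its origin is the centre of the hollow arc, in the plane of the plate's underside; axes as the leaf's. The arc has radius 30 mm and spans 55 degrees to either side
- leaf_30_crown: the middle third of the hollow edge of the 30 mm leaf, part of the plate; its origin is the centre of the hollow arc, in the plane of the plate's underside; axes as the leaf's. The arc has radius 30 mm and spans 55 degrees to either side
- leaf_30_right: the third of the hollow edge on the leaf's -y side (with its horn) of the 30 mm leaf, part of the plate; its origin is the centre of the hollow arc, in the plane of the plate's underside; axes as the leaf's. The arc has radius 30 mm and spans 55 degrees to either side
- leaf_36_grip (a point): centre of the blue upright grip of the 36 mm radius leaf (loose, 75 g): 34 mm (leaf x) by 14 mm (leaf y, pinch here) by 40 mm high. Below it a level steel plate 6 mm thick, underside 26 mm under this point. Leaf x points to the hollow end, whose arc middle is 18 mm and arc centre 54 mm from this point; the other end, rounded outwards with the same radius, is 30 mm the other way. Leaf z is up
- leaf_36_left: the third of the hollow edge on the leaf's +y side (with its horn) of the 36 mm leaf, part of the plate; its origin is the centre of the hollow arc, in the plane of the plate's underside; axes as the leaf's. The arc has radius 36 mm and spans 55 degrees to either side
- leaf_36_crown: the middle third of the hollow edge of the 36 mm leaf, part of the plate; its origin is the centre of the hollow arc, in the plane of the plate's underside; axes as the leaf's. The arc has radius 36 mm and spans 55 degrees to either side
- leaf_36_right: the third of the hollow edge on the leaf's -y side (with its horn) of the 36 mm leaf, part of the plate; its origin is the centre of the hollow arc, in the plane of the plate's underside; axes as the leaf's. The arc has radius 36 mm and spans 55 degrees to either side
- colour_jar: bystander: closed colour jar, 48 mm diameter, 65 mm high; origin at the centre of its foot
- wash_bowl: bystander: small white bowl, 90 mm diameter, 40 mm high; origin at the centre of its foot
- ink_slab: bystander: dark ink slab, 90 x 55 x 18 mm; origin at the centre of its underside
Not all that is in view belongs to the job. Leave any green look-alike of the part that bears leaf_30_grip alone. Leave any orange look-alike of the part that bears leaf_36_grip alone.

How it is judged:
By the outcome, as a careful person would: the job done as asked, in the order asked, and still so for the second after the job is handed in, with the robot touching nothing.
It also fails if it takes over 72 s, if anything falls off the work surface, if the arm or the gripper's body presses on something with over 40 N, if the wrist force passes 120 N, or if a joint passes its speed limit or range.

## Robot

A 7-joint arm with a two-finger parallel gripper is mounted at the origin on the work surface. World frame = base frame: x ahead of the robot, y to its left, z up, the work surface at z = 0. Lengths are in m, angles in rad, forces in N, time in s.
With the tool pointing down it reaches from about 0.425 to 0.8 m from the base axis. Payload 8.3 kg.
Tool frame: the origin (TCP) lies at the centre of the arm's flange, where the gripper is bolted on; the fingertips stand 173 mm ahead of it and the grasp point (between the pads) lies 155 mm ahead of it (env.tip_extent is the distance from the TCP to the fingertips, in m); z points along the fingers, y is the direction in which the jaws open and shut (so a half turn about z gives the same grasp; the last joint's range is limited). The gripper opens to 85 mm and grips with 20 to 120 N. Pads are 22 mm wide; open, the fingers measure 114 mm over their backs; the gripper's body (76 mm by 85 mm) begins 54 mm behind the grasp point. The pads swing forward as they close: fully open they stand 13 mm farther back than shut.
Start: joints at [1.127, 0.383, 0.016, 1.37, -0.006, 1.388, -0.046], TCP at [0.232, -0.58, 0.405] pointing down, gripper open.
Joint ranges: [-2.95, 2.95], [-0.25, 2.06], [-1.52, 1.56], [0.18, 2.33], [-1.44, 4.58], [0.02, 2.06], [-3.01, 3.01]. Speed limits (rad/s): [2.39, 2.39, 3.01, 3.01, 3.14, 3.14, 3.14].

## Interface

Orientations are given as a unit quaternion [w, x, y, z].
In Python, from workcell import env, cams gives the robot as it stands.
- The arm moves only by the tool carry_out, never from a script. Its argument "moves" is a list of rows, each a list of 4 numbers: the shift along the tool's x, y, z scaled (see below), then the turn about the tool's z scaled (see below). A call has exactly 8 rows; each row shifts and turns the pose as measured when the row begins, along the tool's axes as they then stand; what a row does not reach is not made up. The controller multiplies each number of a shift by 0.02 m and each number of a turn by 5 degrees. A row lasts 1/12 s, in which the tool goes at most 41.7 mm and 7.16 degrees, less where a joint would pass 70% of its speed; a pose out of reach is approached as far as the arm can. A call with a number of a shift or a turn outside -1 to 1 is refused whole. A call with a gripper value outside its range is refused whole. "hand" is the closure, from -1 (fully open) to 1 (shut), so that 0 is half open, set as the call begins (left out, the last holds). The fingers move at their own pace and stop on an object; "newtons" is the grip in N (left out, the last holds). Time passes only in rows, so rows that do not move let the fingers close, or fill a call up. It gives the time, the measured TCP pose, the force and the opening at its end, in the units of the state.
- env.get_obs(): the state, without advancing time (a new reading comes with each control period).
- cams.grab_frame(name): name is "scene" or "top" or "wrist"; returns a dict with "image" (480x640x3 uint8, blue, green, red), "fovy" (degrees; the focal length in pixels is half the picture's height over the tangent of half this angle, whatever the lens; pixels are square), "cx", "cy" (the principal point, pixels), "k1" (the pictures are not rectified: a ray, as slopes to the right and down, at radius r is drawn at 1 + k1 r^2 times it, then the intrinsics apply), "R" (3x3) and "t" (3): a world point X has camera coordinates R X + t; the wrist camera has in their place "hand_eye" (4x4, takes a point from camera to tool coordinates, whose origin is the TCP and whose axes are the flange's). Camera axes: x right, y down, z forward; pixel columns grow to the right and rows downward; lengths in m; the calibration is good to about 2 mm. A picture is of the moment at which its call begins: read the wrist's pose just before it. There is no depth.
- env.sign_off(): hands the job in, once; it reports no verdict.
The state is a dict: "t": time; "qpos": joint angles; "dq": joint speeds; "effort": joint torques, N m; "tool_pos": TCP position; "ee_rot": TCP orientation; "ft_force": force on the tool from outside, world axes, zero at the start; "wrist_torque": the same for the moment, N m; "opening": finger opening in m.
Only numpy, scipy, OpenCV 4.12 (cv2) and the standard library are available. Lean on these libraries where they do the work, as an engineer would, in place of code of your own. Each camera call takes 0.05 s, during which the arm holds its last target.

## Working session

There is one attempt and no reset: what is moved stays moved. The work goes in short steps, Python scripts to look and compute and a tool call to move; the robot and the scene stay as the last step left them, time stands still between calls to the robot, and variables do not carry over. Pictures are saved under pics/ and viewed, and the job is handed in when it is done.

Besides the shell and the picture viewer there is one more tool, called after ">>>" by a JSON object that holds its "op" and its "data". carry_out: Moves the arm, as the interface text tells. Its arguments: {"type":"object","properties":{"moves":{"type":"array","items":{"type":"array","items":{"type":"number"}}},"hand":{"type":"number"},"newtons":{"type":"number"}},"required":["moves"]}

```bash
ls -la; mkdir -p pics; python3 - <<'E'
from workcell import env,cams
import cv2
o=env.get_obs()
for k,v in o.items(): print(k,v)
for n in ["scene","top","wrist"]:
    f=cams.grab_frame(n); cv2.imwrite(f"pics/{n}0.png",f["image"])
    print(n,{k:v for k,v in f.items() if k!="image"})
E
```

```text
total 12
drwxr-xr-x  3 agent agent 4096 Dec  6 04:55 .
drwxr-xr-x 23 root  root  4096 Dec  6 04:55 ..
drwxr-xr-x  2 agent agent 4096 Dec  6 04:55 pics
t 0.0
qpos [ 1.12708565  0.38423181  0.01636569  1.37116668 -0.00629898  1.38815434
 -0.04649178]
dq [-1.51004539e-04 -4.61740496e-04  4.26300631e-05 -1.05866599e-04
  8.91649743e-04  1.29955468e-03  3.19047483e-04]
effort [ 2.91890474e-04 -6.27592492e+01  8.44681207e-01 -3.71824694e+01
  1.66789483e-02  1.41807273e-02  1.88754603e-05]
tool_pos [ 0.23227899 -0.58006116  0.40367674]
ee_rot [-9.35136706e-04  9.81919606e-01  1.89295995e-01 -1.96174649e-04]
ft_force [ 0.23661365  0.77305683 -0.57401588]
wrist_torque [ 0.00234386 -0.05347383  0.00869211]
opening 0.08527344093448762
scene {'fovy': 43.370422791128, 'cx': 320.2338407934629, 'cy': 248.44290133576564, 'k1': 0.02633326907891722, 'R': array([[ 0.15339381,  0.98812711, -0.00866954],
       [ 0.67853434, -0.11170352, -0.7260258 ],
       [-0.71837419,  0.10548529, -0.68761281]]), 't': array([-0.08179602, -0.29443033,  1.67977171])}
top {'fovy': 42.78927837168133, 'cx': 314.2450318244144, 'cy': 241.341375769026, 'k1': -0.0976994128217344, 'R': array([[ 0.00962214, -0.9998166 , -0.01655843],
       [-0.99196906, -0.00745555, -0.12626082],
       [ 0.12611421,  0.01764035, -0.99185887]]), 't': array([-0.00166538,  0.53519054,  1.46002713])}
wrist {'fovy': 65.39959955155871, 'cx': 318.5871904979208, 'cy': 229.53596713624646, 'k1': -0.06370271952890813, 'hand_eye': array([[ 8.76526937e-04, -9.47197736e-01, -3.20648845e-01,
         8.33326851e-02],
       [ 9.99999557e-01,  7.20632048e-04,  6.04853280e-04,
        -2.73172969e-04],
       [-3.41845824e-04, -3.20649233e-01,  9.47197948e-01,
         3.04976474e-02],
       [ 0.00000000e+00,  0.00000000e+00,  0.00000000e+00,
         1.00000000e+00]])}
```

View pics/scene0.png

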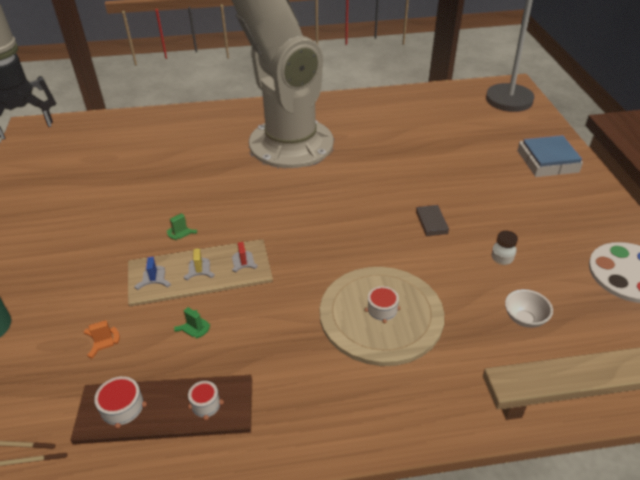

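View pics/top0.png

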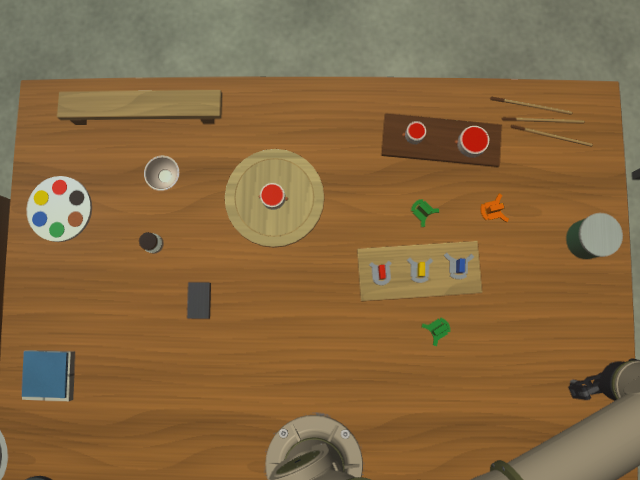

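View pics/wrist0.png

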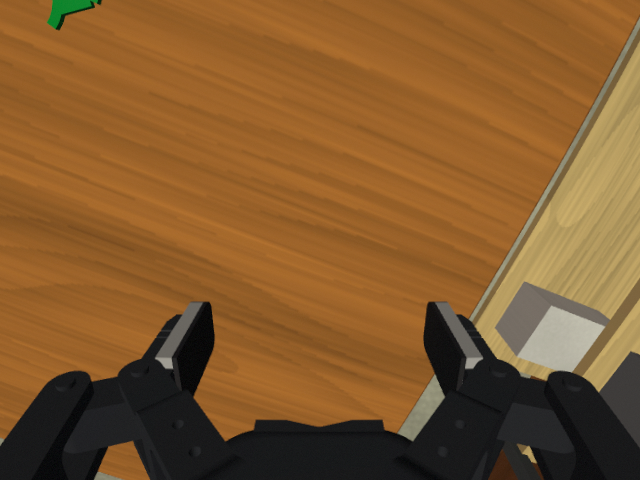

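```bash
cat > h.py <<'E'
import numpy as np, cv2
from workcell import env,cams
from scipy.spatial.transform import Rotation as Ro
def K(f):
    fl=240/np.tan(np.radians(f["fovy"]/2)); return fl
def Rt(f,obs=None):
    if "R" in f: return f["R"],f["t"]
    q=obs["ee_rot"]; Rw=Ro.from_quat([q[1],q[2],q[3],q[0]]).as_matrix()
    H=f["hand_eye"]; Rc=Rw@H[:3,:3]; tc=Rw@H[:3,3]+obs["tool_pos"]
    return Rc.T,-Rc.T@tc
def proj(f,X,obs=None):
    R,t=Rt(f,obs); c=np.atleast_2d(X)@R.T+t; s=c[:,:2]/c[:,2:]
    r2=(s**2).sum(1,keepdims=True); s=s*(1+f["k1"]*r2)
    return s*K(f)+[f["cx"],f["cy"]]
def cast(f,uv,z,obs=None):
    R,t=Rt(f,obs); d=(np.atleast_2d(uv).astype(float)-[f["cx"],f["cy"]])/K(f); s=d.copy()
    for _ in range(20): s=d/(1+f["k1"]*(s**2).sum(1,keepdims=True))
    dirs=np.c_[s,np.ones(len(s))]@R; C=-R.T@t
    return C+dirs*((z-C[2])/dirs[:,2])[:,None]
E
cat > a.py <<'E'
from h import *
f=cams.grab_frame("top");im=f["image"]
o=env.get_obs();print(o["t"])
crop=im[230:350,340:520];cv2.imwrite("pics/c1.png",cv2.resize(crop,None,fx=4.4,fy=4.4,interpolation=cv2.INTER_CUBIC))
crop=im[140:255,215:330];cv2.imwrite("pics/c2.png",cv2.resize(crop,None,fx=5,fy=5,interpolation=cv2.INTER_CUBIC))
g=cams.grab_frame("scene");im2=g["image"]
cv2.imwrite("pics/c3.png",cv2.resize(im2[210:370,70:290],None,fx=3.5,fy=3.5,interpolation=cv2.INTER_CUBIC))
cv2.imwrite("pics/c4.png",cv2.resize(im2[260:360,310:450],None,fx=5.5,fy=5.5,interpolation=cv2.INTER_CUBIC))
hsv=cv2.cvtColor(im,cv2.COLOR_BGR2HSV)
def blobs(m,name,z,mn=20):
    n,l,st,c=cv2.connectedComponentsWithStats(m.astype(np.uint8))
    for i in range(1,n):
        if st[i,4]>mn:
            print(name,st[i],c[i].round(1),cast(f,c[i],z).round(4))
H,S,V=hsv[...,0].astype(int),hsv[...,1],hsv[...,2]
blobs(((H<5)|(H>175))&(S>180)&(V>100),"red",.052)
blobs((H>22)&(H<33)&(S>200)&(V>100),"yel",.058)
blobs((H>105)&(H<130)&(S>150)&(V>60),"blu",.058)
# mouth of box at z .052
E
python3 a.py
```

```text
0.2
red [409 123  15  15 179] [416.2 130.3] [[ 0.8118 -0.247   0.052 ]]
red [463 127  24  25 472] [474.6 139. ] [[ 0.7912 -0.3918  0.052 ]]
red [ 52 180  15  14 157] [ 59.2 186.7] [[0.6659 0.6419 0.052 ]]
red [262 185  20  20 325] [271.6 194.5] [[0.6472 0.1077 0.052 ]]
red [379 265   6  14  70] [381.8 270.9] [[ 0.4627 -0.1598  0.052 ]]
yel [ 34 191  14  14 154] [ 40.7 197.3] [[0.6377 0.6855 0.058 ]]
yel [418 262   7  14  95] [421.1 268.7] [[ 0.4682 -0.2531  0.058 ]]
blu [ 33 212  14  14 153] [ 39.2 218.6] [[0.5838 0.6853 0.058 ]]
blu [459 259   6  13  62] [461.5 264.9] [[ 0.4779 -0.3503  0.058 ]]
```

View pics/c1.png

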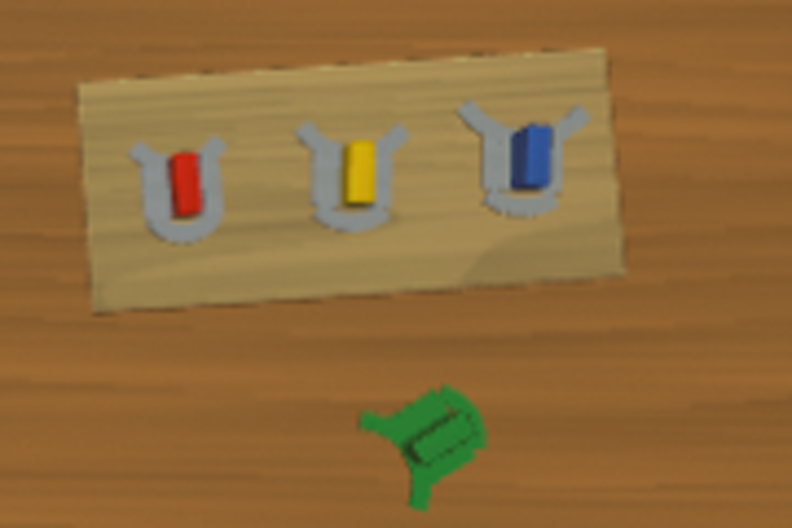

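View pics/c2.png

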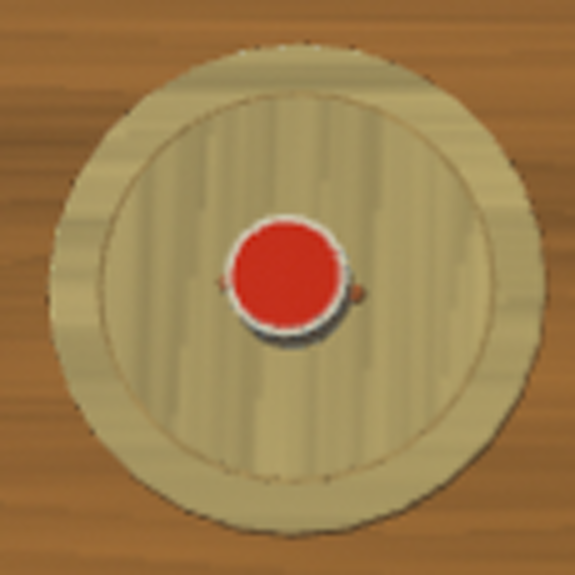

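View pics/c3.png

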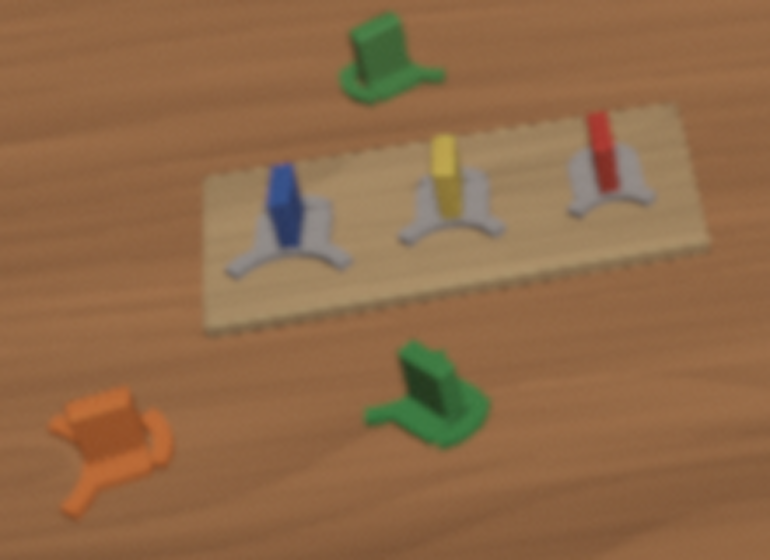

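View pics/c4.png

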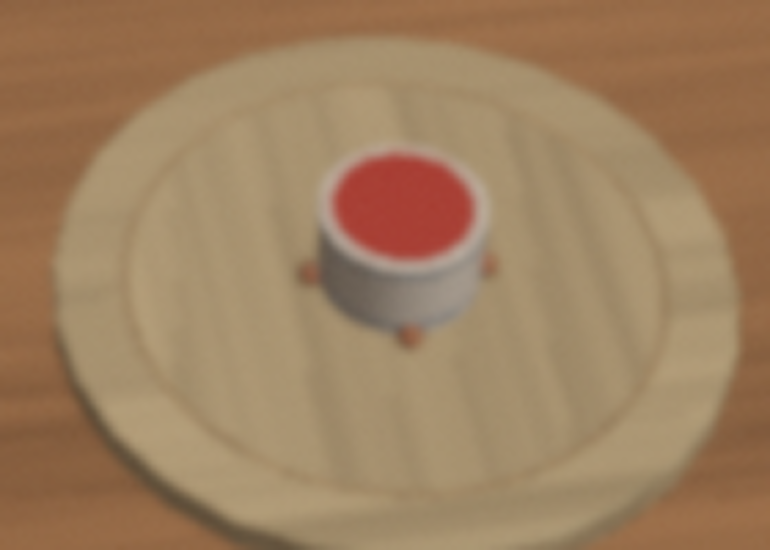

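```bash
cat > b.py <<'E'
from h import *
f=cams.grab_frame("top");im=f["image"]
# box rim: upper half outline of (red|white/grey) vs bat, at z=.052
hsv=cv2.cvtColor(im,cv2.COLOR_BGR2HSV).astype(int)
m=((hsv[...,1]<70)|(hsv[...,0]<5)|(hsv[...,0]>175)).astype(np.uint8)
m2=np.zeros_like(m); m2[165:225,240:305]=m[165:225,240:305]
n,l,st,c=cv2.connectedComponentsWithStats(m2);i=1+np.argmax(st[1:,4]);print(st[i],c[i])
def fit(P):
    A=np.c_[2*P[:,:2],np.ones(len(P))];b=(P[:,:2]**2).sum(1);s=np.linalg.lstsq(A,b,rcond=None)[0]
    return s[:2],np.sqrt(s[2]+s[:2]@s[:2])
def rim(center,frac):
    # radial edges on saturation w/ subpixel, far half only (image upward)
    g=hsv[...,1].astype(np.float32)
    pts=[]
    for a in np.radians(np.arange(200,341,5)):
        d=np.array([np.cos(a),np.sin(a)]);rs=np.arange(4,22,.1)
        q=np.array(center)+rs[:,None]*d
        v=cv2.remap(g,q[:,0].astype(np.float32)[None],q[:,1].astype(np.float32)[None],cv2.INTER_LINEAR)[0]
        k=np.argmin(v); out=v[k:k+60]; mid=(v[k]+np.median(v[-20:]))/2
        j=np.argmax(out>mid); pts.append(q[k+j])
    return np.array(pts)
for nm,cc in [("bat",(271.6,194.5)),("small",(416.2,130.3)),("big",(474.6,139))]:
    p=rim(cc,0)
    print(nm,[ (z,*(x.round(4) for x in fit(cast(f,p,z)))) for z in (.052,.064)])
# bat edge
bm=((hsv[...,0]>18)&(hsv[...,0]<32)).astype(np.uint8); 
n,l,st,c=cv2.connectedComponentsWithStats(bm)
for i in range(1,n):
    if st[i,4]>1500: 
        mm=(l==i).astype(np.uint8);cn=max(cv2.findContours(mm,0,2)[0],key=len);r=cv2.minAreaRect(cn)
        print(st[i],c[i],cast(f,c[i],.014).round(4),fit(cast(f,cn[:,0].astype(float)+0.0,.016)), cast(f,cv2.boxPoints(r),.012).round(4)[:,:2].tolist())
E
python3 b.py
```

```text
[260 183  25  27 476] [272.17857143 195.61554622]
bat [(0.052, array([0.6471, 0.1074]), np.float64(0.0309)), (0.064, array([0.6447, 0.1063]), np.float64(0.0306))]
small [(0.052, array([ 0.8133, -0.2468]), np.float64(0.0245)), (0.064, array([ 0.8095, -0.2449]), np.float64(0.0243))]
big [(0.052, array([ 0.7884, -0.3912]), np.float64(0.0388)), (0.064, array([ 0.7848, -0.3882]), np.float64(0.0385))]
[  57   90  164   28 4128] [139.4939438  103.15552326] [[0.8955 0.4599 0.014 ]] (array([1.04734231, 0.47489588]), np.float64(0.20923618627016202)) [[0.933, 0.6871], [0.933, 0.2509], [0.8616, 0.2475], [0.86, 0.6801]]
[ 225  149   99   98 7148] [274.06323447 197.50993285] [[0.6474 0.1048 0.014 ]] (array([0.64882267, 0.1052805 ]), np.float64(0.1228893835398614)) [[0.7728, 0.2324], [0.7735, -0.0166], [0.5265, -0.0184], [0.5246, 0.2249]]
[ 358  241  124   60 5389] [418.8029319  270.66654296] [[ 0.467  -0.2544  0.014 ]] (array([ 0.46579254, -0.25715968]), np.float64(0.13263410616589463)) [[0.5208, -0.1026], [0.5427, -0.4031], [0.4144, -0.4086], [0.3933, -0.1111]]
[ 472  340  168  140 8312] [587.58974976 440.65892685] [[ 0.0545 -0.6657  0.014 ]] (array([ 0.10639282, -0.61111507]), np.float64(0.15827964003406503)) [[-0.0339, -0.3807], [0.2973, -0.7946], [0.1114, -0.9564], [-0.2141, -0.5357]]
[ 266  415  105   65 5157] [313.84370758 451.34574365] [[ 0.0307 -0.0006  0.014 ]] (array([-0.00206698, -0.00228045]), np.float64(0.1170322798745504)) [[0.1149, 0.1156], [0.1179, -0.1349], [-0.0339, -0.1355], [-0.0373, 0.1135]]
```

```bash
cat > plan.py <<'E'
from h import *
import sys
# usage: plan.py x y z yawdeg(world dir of tool x) [cap]
def show():
    o=env.get_obs();q=o["ee_rot"];R=Ro.from_quat([q[1],q[2],q[3],q[0]]).as_matrix()
    print("t",round(o["t"],2),"pos",o["tool_pos"].round(4),"yaw",np.degrees(np.arctan2(R[1,0],R[0,0])).round(2),"zax",R[:,2].round(4),"F",np.round(o["ft_force"],2),"T",np.round(o["wrist_torque"],3),"open",round(o["opening"],4))
    return o,R
if __name__=="__main__":
    a=[float(v) for v in sys.argv[1:]];cap=a[4] if len(a)>4 else 1
    o,R=show();g=np.array(a[:3]);p=o["tool_pos"].copy()
    yaw=np.degrees(np.arctan2(R[1,0],R[0,0]))
    out=[]
    n=int(np.ceil(max(np.linalg.norm(g-p)/.02/cap, abs(yaw-a[3])/5)))
    n=max(n,1);dw=(g-p)/n;ty=np.clip(a[3]-yaw,-5*n,5*n)
    done=0
    for i in range(n):
        y=np.radians(yaw);X=np.array([np.cos(y),np.sin(y),0]);Y=np.array([np.sin(y),-np.cos(y),0])
        s=np.clip(ty-done,-5,5) if abs(ty)/n>4.9 else ty/n
        out.append([round(float(dw@X)/.02,2),round(float(dw@Y)/.02,2),round(-dw[2]/.02,2),round(-s/5,2)])
        yaw+=s;done+=s
    print(n);
    for r in out: print(r)
E
python3 plan.py 0.468 -0.253 0.30 0
```

```text
t 0.3 pos [ 0.2323 -0.5802  0.4043] yaw 21.82 zax [-2.e-04  7.e-04 -1.e+00] F [ 0.33  0.34 -1.12] T [-0.009 -0.013  0.001] open 0.0854
21
[0.81, -0.51, np.float64(0.25), np.float64(0.21)]
[0.8, -0.53, np.float64(0.25), np.float64(0.21)]
[0.79, -0.54, np.float64(0.25), np.float64(0.21)]
[0.78, -0.56, np.float64(0.25), np.float64(0.21)]
[0.77, -0.57, np.float64(0.25), np.float64(0.21)]
[0.76, -0.59, np.float64(0.25), np.float64(0.21)]
[0.75, -0.6, np.float64(0.25), np.float64(0.21)]
[0.74, -0.61, np.float64(0.25), np.float64(0.21)]
[0.73, -0.63, np.float64(0.25), np.float64(0.21)]
[0.72, -0.64, np.float64(0.25), np.float64(0.21)]
[0.7, -0.65, np.float64(0.25), np.float64(0.21)]
[0.69, -0.66, np.float64(0.25), np.float64(0.21)]
[0.68, -0.68, np.float64(0.25), np.float64(0.21)]
[0.67, -0.69, np.float64(0.25), np.float64(0.21)]
[0.66, -0.7, np.float64(0.25), np.float64(0.21)]
[0.64, -0.71, np.float64(0.25), np.float64(0.21)]
[0.63, -0.72, np.float64(0.25), np.float64(0.21)]
[0.62, -0.74, np.float64(0.25), np.float64(0.21)]
[0.6, -0.75, np.float64(0.25), np.float64(0.21)]
[0.59, -0.76, np.float64(0.25), np.float64(0.21)]
[0.58, -0.77, np.float64(0.25), np.float64(0.21)]
```

Candidates in the top view: yellow (421,269), red (382,271) and blue (461,265) leaves on the board; green look-alikes at (424,211) and (437,329); orange one at (494,209). The crop c1 shows the yellow one on the board. The box measures R≈30.9 mm, i.e. 30 mm, so I will try the yellow leaf first.

>>> {"op": "carry_out", "data": {"moves": [[0.8,-0.5,0.25,0.2],[0.8,-0.55,0.25,0.2],[0.8,-0.55,0.25,0.2],[0.8,-0.55,0.25,0.2],[0.75,-0.55,0.25,0.2],[0.75,-0.6,0.25,0.2],[0.75,-0.6,0.25,0.2],[0.75,-0.6,0.25,0.2]], "hand": -1}}

```text
t: 0.97
tool_pos: [0.3208, -0.4551, 0.3626]
ee_rot: [0.001, 0.994, 0.112, -0.001]
ft_force: [-0.1, 0.2, -0.5]
opening: 0.0851
```

>>> {"op": "carry_out", "data": {"moves": [[0.75,-0.6,0.25,0.2],[0.7,-0.65,0.25,0.2],[0.7,-0.65,0.25,0.2],[0.7,-0.65,0.25,0.2],[0.7,-0.7,0.25,0.2],[0.65,-0.7,0.25,0.2],[0.65,-0.7,0.25,0.2],[0.65,-0.7,0.25,0.2]]}}

```text
t: 1.63
tool_pos: [0.4159, -0.325, 0.3206]
ee_rot: [0.002, 0.999, 0.039, -0.001]
ft_force: [0.6, -0.8, -0.5]
opening: 0.0857
```

```bash
python3 plan.py 0.468 -0.253 0.30 0
```

```text
t 1.63 pos [ 0.4159 -0.325   0.3206] yaw 4.44 zax [-0.0015 -0.0038 -1.    ] F [ 0.55 -0.81 -0.52] T [-0.025  0.025  0.009] open 0.0857
5
[0.58, -0.68, np.float64(0.21), np.float64(0.18)]
[0.56, -0.69, np.float64(0.21), np.float64(0.18)]
[0.55, -0.69, np.float64(0.21), np.float64(0.18)]
[0.54, -0.7, np.float64(0.21), np.float64(0.18)]
[0.53, -0.71, np.float64(0.21), np.float64(0.18)]
```

>>> {"op": "carry_out", "data": {"moves": [[0.6,-0.7,0.2,0.2],[0.6,-0.7,0.2,0.2],[0.6,-0.7,0.2,0.2],[0.55,-0.7,0.2,0.2],[0.5,-0.7,0.2,0.1],[0,0,0,0],[0,0,0,0],[0,0,0,0]]}}

```text
t: 2.3
tool_pos: [0.4744, -0.244, 0.2984]
ee_rot: [0.001, 1.0, 0.001, -0.001]
ft_force: [0.6, 0.2, 0.6]
opening: 0.0856
```

```bash
cat > w.py <<'E'
from h import *
import sys
from plan import show
o,R=show();f=cams.grab_frame("wrist");im=f["image"];cv2.imwrite(f"pics/{sys.argv[1]}.png",im)
hsv=cv2.cvtColor(im,cv2.COLOR_BGR2HSV).astype(int)
m=((hsv[...,0]>22)&(hsv[...,0]<33)&(hsv[...,1]>190)&(hsv[...,2]>150)).astype(np.uint8)
n,l,st,c=cv2.connectedComponentsWithStats(m)
z=.058
for i in range(1,n):
    if st[i,4]>100: 
        cn=max(cv2.findContours((l==i).astype(np.uint8),0,2)[0],key=len)
        P=cast(f,cn[:,0],z,o)[:,:2];r=cv2.minAreaRect((P*1000).astype(np.float32))
        print(st[i],c[i],cast(f,c[i],z,o).round(4),r)
        print(np.median(hsv[l==i],axis=0),cv2.boxPoints(cv2.minAreaRect(cn)).round(1).tolist())
E
python3 w.py w1
```

```text
t 2.3 pos [ 0.4744 -0.244   0.2984] yaw 0.1 zax [-0.0016 -0.0015 -1.    ] F [0.64 0.19 0.57] T [ 0.009 -0.029 -0.045] open 0.0856
[ 325  229   24   50 1052] [335.94771863 253.34410646] [[ 0.4709 -0.2545  0.058 ]] ((470.44775390625, -254.43707275390625), (12.841043472290039, 32.49226760864258), 88.17724609375)
[ 24. 255. 210.] [[323.5, 277.79998779296875], [326.70001220703125, 227.8000030517578], [348.1000061035156, 229.10000610351562], [344.8999938964844, 279.20001220703125]]
```

View pics/w1.png

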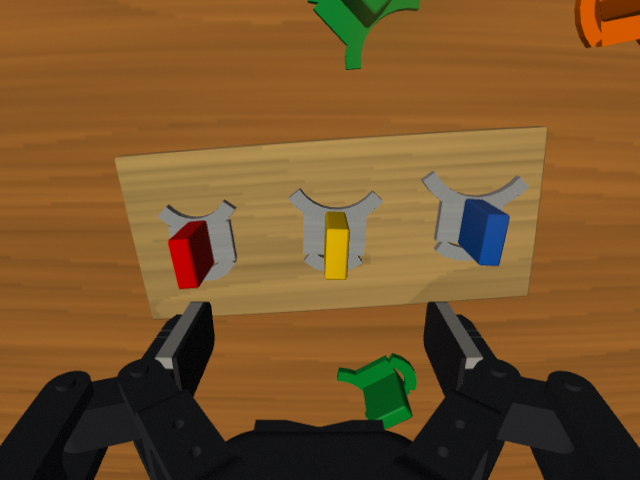

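>>> {"op": "carry_out", "data": {"moves": [[-0.1,0.25,0.4,0.1],[-0.1,0.25,0.6,0.1],[0,0.05,0.6,0.1],[0,0,0.6,0.1],[0,0,0.6,0],[0,0,0.5,0],[0,0,0.3,0],[0,0,0,0]]}}

```text
t: 3.02
tool_pos: [0.4645, -0.2664, 0.2224]
ee_rot: [0.004, 1.0, -0.026, -0.0]
ft_force: [-0.1, 0.2, 0.5]
opening: 0.0849
```

```bash
python3 w.py w2;python3 plan.py 0.4705 -0.2545 0.197 -1.8
```

```text
t 3.02 pos [ 0.4645 -0.2664  0.2224] yaw -2.94 zax [-6.0e-04 -7.3e-03 -1.0e+00] F [-0.07  0.18  0.53] T [-0.009  0.033  0.048] open 0.0849
[ 270  269   34   72 2176] [287.00505515 303.59926471] [[ 0.4712 -0.2547  0.058 ]] ((470.19610595703125, -254.64891052246094), (12.512316703796387, 32.994117736816406), 88.15386962890625)
[ 24. 255. 204.] [[269.6000061035156, 269.1000061035156], [300.8999938964844, 267.79998779296875], [303.79998779296875, 339.0], [272.5, 340.29998779296875]]
t 3.07 pos [ 0.4646 -0.2665  0.223 ] yaw -2.95 zax [-2.0e-04 -7.6e-03 -1.0e+00] F [ 0.24 -0.75  0.03] T [-0.029  0.     0.008] open 0.0853
2
[0.13, -0.31, np.float64(0.65), np.float64(-0.12)]
[0.14, -0.31, np.float64(0.65), np.float64(-0.12)]
```

View pics/w2.png

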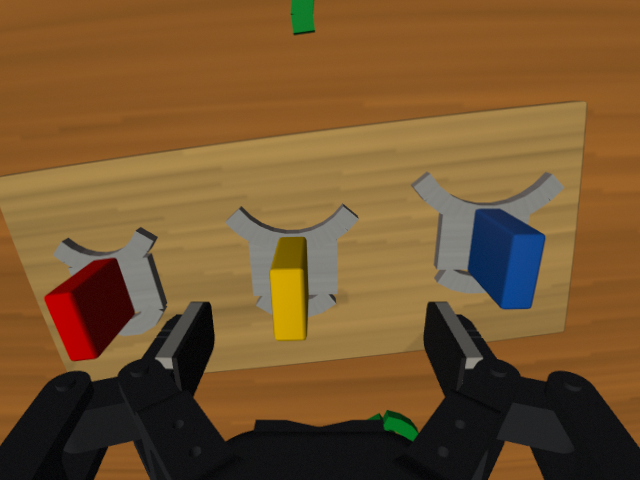

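>>> {"op": "carry_out", "data": {"moves": [[0.05,-0.15,0,-0.05],[0.05,-0.15,0,-0.05],[0.05,-0.1,0,-0.05],[0.05,-0.1,0,0],[0,0,0,0],[0,0,0,0],[0,0,0,0],[0,0,0,0]]}}

```text
t: 3.73
tool_pos: [0.4711, -0.2556, 0.2263]
ee_rot: [0.005, 1.0, -0.018, 0.003]
ft_force: [0.2, 0.6, 0.2]
opening: 0.0853
```

```bash
python3 plan.py 0.4705 -0.2545 0.197 -1.8
```

```text
t 3.73 pos [ 0.4711 -0.2556  0.2263] yaw -2.04 zax [ 0.005  -0.01   -0.9999] F [0.24 0.64 0.24] T [ 0.027 -0.027 -0.001] open 0.0853
2
[-0.02, -0.03, np.float64(0.73), np.float64(-0.02)]
[-0.02, -0.03, np.float64(0.73), np.float64(-0.02)]
```

>>> {"op": "carry_out", "data": {"moves": [[-0.05,-0.1,0.3,0],[0,0,0.4,0],[0,0,0.35,0],[0,0,0.15,0],[0,0,0.05,0],[0,0,0,0],[0,0,0,0],[0,0,0,0]]}}

```text
t: 4.4
tool_pos: [0.4695, -0.2538, 0.1972]
ee_rot: [0.005, 1.0, -0.018, 0.001]
ft_force: [0.5, -0.0, -1.1]
opening: 0.0852
```

```bash
python3 plan.py 0.4705 -0.2535 0.197 -1.8;python3 w.py w3
```

```text
t 4.4 pos [ 0.4695 -0.2538  0.1972] yaw -2.07 zax [ 0.0027 -0.0091 -1.    ] F [ 0.47 -0.01 -1.06] T [-0.033 -0.03  -0.011] open 0.0852
1
[0.05, -0.02, np.float64(0.01), np.float64(-0.05)]
t 4.4 pos [ 0.4695 -0.2538  0.1972] yaw -2.07 zax [ 0.0027 -0.0091 -1.    ] F [ 0.47 -0.01 -1.06] T [-0.033 -0.03  -0.011] open 0.0852
[ 299  313   38   79 2818] [317.9787083 351.3577005] [[ 0.4715 -0.2545  0.058 ]] ((470.474365234375, -254.44476318359375), (12.487505912780762, 32.89051055908203), 88.36376190185547)
[ 23. 255. 199.] [[299.0, 313.0], [336.0, 313.0], [336.0, 391.0], [299.0, 391.0]]
```

View pics/w3.png

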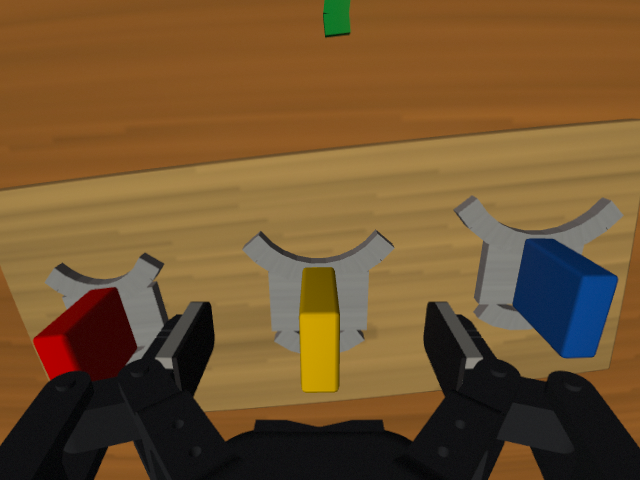

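>>> {"op": "carry_out", "data": {"moves": [[0,0,0,0],[0,0,0,0],[0,0,0,0],[0,0,0,0],[0,0,0,0],[0,0,0,0],[0,0,0,0],[0,0,0,0]], "hand": 1, "newtons": 40}}

```text
t: 5.12
tool_pos: [0.47, -0.2541, 0.1987]
ee_rot: [0.005, 1.0, -0.018, 0.003]
ft_force: [0.0, -0.5, -0.6]
opening: 0.0138
```

```bash
python3 plan.py 0.4705 -0.2535 0.197 -1.8
```

```text
t 5.12 pos [ 0.47   -0.2541  0.1987] yaw -2.08 zax [ 0.0052 -0.0103 -0.9999] F [ 0.04 -0.55 -0.63] T [0.004 0.034 0.   ] open 0.0138
1
[0.02, -0.03, np.float64(0.09), np.float64(-0.06)]
```

>>> {"op": "carry_out", "data": {"moves": [[0,0,-0.2,0],[0,0,-0.4,0],[0,0,-0.5,0],[0,0,-0.5,0],[0,0,-0.5,0],[0,0,-0.5,0],[0,0,-0.4,0],[0,0,-0.2,0]]}}

```text
t: 5.78
tool_pos: [0.4694, -0.2532, 0.2697]
ee_rot: [0.005, 1.0, -0.018, 0.003]
ft_force: [1.2, -0.2, -1.1]
opening: 0.0134
```

```bash
python3 plan.py 0.575 0.108 0.265 0; python3 w.py w4
```

```text
t 5.78 pos [ 0.4694 -0.2532  0.2697] yaw -2.07 zax [ 0.005  -0.0101 -0.9999] F [ 1.19 -0.16 -1.08] T [ 0.014 -0.021 -0.02 ] open 0.0134
19
[0.24, -0.96, np.float64(0.01), np.float64(-0.02)]
[0.25, -0.96, np.float64(0.01), np.float64(-0.02)]
[0.25, -0.96, np.float64(0.01), np.float64(-0.02)]
[0.25, -0.96, np.float64(0.01), np.float64(-0.02)]
[0.25, -0.96, np.float64(0.01), np.float64(-0.02)]
[0.25, -0.96, np.float64(0.01), np.float64(-0.02)]
[0.25, -0.96, np.float64(0.01), np.float64(-0.02)]
[0.26, -0.96, np.float64(0.01), np.float64(-0.02)]
[0.26, -0.96, np.float64(0.01), np.float64(-0.02)]
[0.26, -0.96, np.float64(0.01), np.float64(-0.02)]
[0.26, -0.96, np.float64(0.01), np.float64(-0.02)]
[0.26, -0.95, np.float64(0.01), np.float64(-0.02)]
[0.27, -0.95, np.float64(0.01), np.float64(-0.02)]
[0.27, -0.95, np.float64(0.01), np.float64(-0.02)]
[0.27, -0.95, np.float64(0.01), np.float64(-0.02)]
[0.27, -0.95, np.float64(0.01), np.float64(-0.02)]
[0.27, -0.95, np.float64(0.01), np.float64(-0.02)]
[0.27, -0.95, np.float64(0.01), np.float64(-0.02)]
[0.28, -0.95, np.float64(0.01), np.float64(-0.02)]
t 5.78 pos [ 0.4694 -0.2532  0.2697] yaw -2.07 zax [ 0.005  -0.0101 -0.9999] F [ 1.19 -0.16 -1.08] T [ 0.014 -0.021 -0.02 ] open 0.0134
[ 299  312   38   79 2818] [317.59936125 350.41980128] [[ 0.4188 -0.2525  0.058 ]] ((417.06707763671875, -252.4307098388672), (20.752756118774414, 54.4151611328125), 88.0531005859375)
[ 24. 255. 218.] [[299.0, 312.0], [336.0, 312.0], [336.0, 390.0], [299.0, 390.0]]
```

View pics/w4.png

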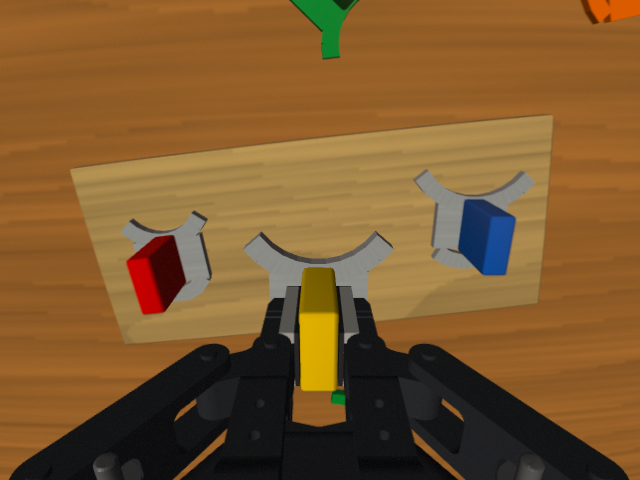

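>>> {"op": "carry_out", "data": {"moves": [[0.2,-0.5,0,0],[0.25,-0.95,0,0],[0.25,-0.95,0,0],[0.25,-0.95,0,0],[0.25,-0.95,0,0],[0.25,-0.95,0,0],[0.25,-0.95,0,0],[0.25,-0.95,0,0]]}}

```text
t: 6.5
tool_pos: [0.5147, -0.1062, 0.2666]
ee_rot: [0.006, 1.0, -0.023, 0.001]
ft_force: [0.4, 0.1, -1.0]
opening: 0.0135
```

>>> {"op": "carry_out", "data": {"moves": [[0.25,-0.95,0,0],[0.25,-0.95,0,0],[0.25,-0.95,0,0],[0.25,-0.95,0,0],[0.25,-0.95,0,0],[0.25,-0.8,0,0],[0.2,-0.5,0,0],[0,-0.2,0,0]]}}

```text
t: 7.17
tool_pos: [0.554, 0.0359, 0.2608]
ee_rot: [0.003, 1.0, -0.017, -0.002]
ft_force: [-0.5, -0.3, -1.0]
opening: 0.0135
```

```bash
python3 plan.py 0.575 0.108 0.265 0
```

```text
t 7.17 pos [0.554  0.0359 0.2608] yaw -1.98 zax [-0.0048 -0.006  -1.    ] F [-0.5  -0.26 -0.96] T [0.006 0.036 0.007] open 0.0135
4
[0.23, -0.91, np.float64(-0.05), np.float64(-0.1)]
[0.24, -0.91, np.float64(-0.05), np.float64(-0.1)]
[0.25, -0.91, np.float64(-0.05), np.float64(-0.1)]
[0.25, -0.9, np.float64(-0.05), np.float64(-0.1)]
```

>>> {"op": "carry_out", "data": {"moves": [[0.1,-0.5,0,-0.1],[0.1,-0.7,0,-0.1],[0.1,-0.8,0,-0.1],[0.1,-0.7,0,-0.1],[0,-0.4,0,0],[0,-0.1,0,0],[0,0,0,0],[0,0,0,0]]}}

```text
t: 7.83
tool_pos: [0.563, 0.1067, 0.2591]
ee_rot: [0.003, 1.0, 0.002, -0.004]
ft_force: [0.8, -0.7, -0.9]
opening: 0.0136
```

```bash
python3 plan.py 0.575 0.108 0.265 0; python3 w.py w5
```

```text
t 7.83 pos [0.563  0.1067 0.2591] yaw 0.27 zax [-0.0072 -0.0063 -1.    ] F [ 0.78 -0.68 -0.89] T [-0.06  -0.022  0.025] open 0.0136
1
[0.6, -0.06, np.float64(-0.3), np.float64(0.05)]
t 7.83 pos [0.563  0.1067 0.2591] yaw 0.27 zax [-0.0072 -0.0063 -1.    ] F [ 0.78 -0.68 -0.89] T [-0.06  -0.022  0.025] open 0.0136
[ 299  313   38   78 2749] [317.46598763 350.83121135] [[0.5169 0.1062 0.058 ]] ((515.22802734375, 106.25935363769531), (51.17589569091797, 19.479734420776367), 0.10592056065797806)
[ 24. 255. 201.] [[299.0, 313.0], [336.0, 313.0], [336.0, 390.0], [299.0, 390.0]]
```

View pics/w5.png

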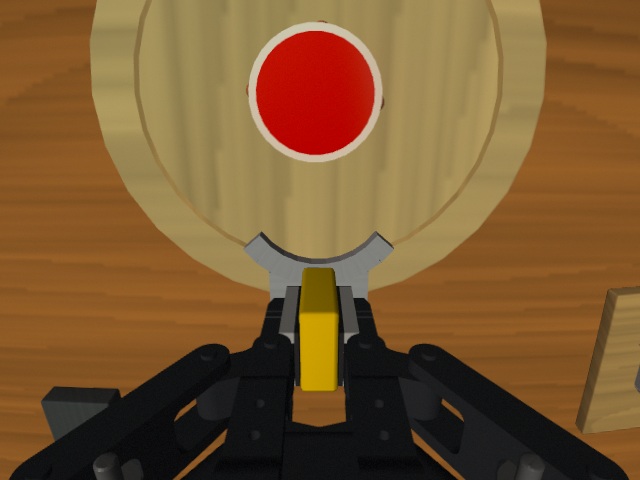

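```bash
cat > box.py <<'E'
from h import *
import sys
from plan import show
o,R=show();f=cams.grab_frame("wrist");im=f["image"];cv2.imwrite(f"pics/{sys.argv[1]}.png",im)
hsv=cv2.cvtColor(im,cv2.COLOR_BGR2HSV).astype(int)
m=(((hsv[...,0]<5)|(hsv[...,0]>175))&(hsv[...,1]>180)&(hsv[...,2]>90)).astype(np.uint8)
n,l,st,c=cv2.connectedComponentsWithStats(m);i=1+np.argmax(st[1:,4])
cn=max(cv2.findContours((l==i).astype(np.uint8),0,1)[0],key=len)[:,0]
cn=cn[(cn[:,0]>2)&(cn[:,0]<637)&(cn[:,1]>2)&(cn[:,1]<477)]
P=cast(f,cn,.052,o)[:,:2];A=np.c_[2*P,np.ones(len(P))];s=np.linalg.lstsq(A,(P**2).sum(1),rcond=None)[0]
r=np.sqrt(s[2]+s[:2]@s[:2]);print("box",s[:2].round(4),"rpaste",r.round(4),st[i])
g=o["tool_pos"]+R@[0,0,.159];print("grip",g.round(4),"arc centre",(g+R@[.048,0,0]).round(4))
E
python3 box.py w6
```

```text
t 7.88 pos [0.563  0.1065 0.2591] yaw 0.24 zax [-0.0072 -0.0064 -1.    ] F [-0.12 -0.05 -0.88] T [ 0.01  -0.057 -0.019] open 0.0134
box [0.6486 0.108 ] rpaste 0.0261 [  255    31   119   124 11417]
grip [0.5619 0.1055 0.1001] arc centre [0.6099 0.1057 0.0998]
```

>>> {"op": "carry_out", "data": {"moves": [[0,0,0.2,0],[0,0,0.3,0],[0,0,0.4,0],[0,0,0.4,0],[0,0,0.4,0],[0,0,0.4,0],[0,0,0.2,0],[0,0,0.1,0]]}}

```text
t: 8.6
tool_pos: [0.5626, 0.1018, 0.2052]
ee_rot: [0.004, 1.0, -0.001, -0.004]
ft_force: [-0.8, 0.6, -0.3]
opening: 0.0134
```

```bash
python3 box.py w7
```

```text
t 8.6 pos [0.5626 0.1018 0.2052] yaw -0.11 zax [-0.0084 -0.0084 -0.9999] F [-0.77  0.57 -0.26] T [ 0.026 -0.038  0.003] open 0.0134
box [0.6485 0.1079] rpaste 0.0262 [  211     0   171   176 23827]
grip [0.5613 0.1005 0.0462] arc centre [0.6093 0.1004 0.0458]
```

View pics/w7.png

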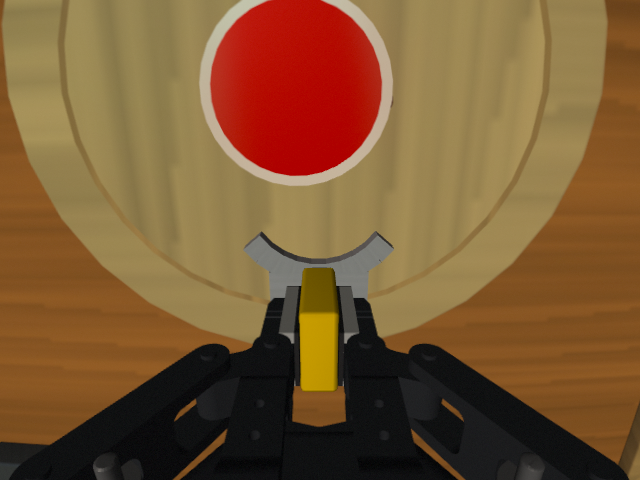

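>>> {"op": "carry_out", "data": {"moves": [[0.1,-0.1,0,0],[0.2,-0.1,0,0],[0.25,-0.1,0,0],[0.2,0,0,0],[0.1,0,0,0],[0,0,0,0],[0,0,0,0],[0,0,0,0]]}}

```text
t: 9.32
tool_pos: [0.5825, 0.1092, 0.2062]
ee_rot: [0.004, 1.0, -0.001, -0.003]
ft_force: [-0.0, 1.0, -1.0]
opening: 0.0138
```

```bash
python3 box.py w8
```

```text
t 9.32 pos [0.5825 0.1092 0.2062] yaw -0.08 zax [-0.0059 -0.0075 -1.    ] F [-0.01  0.95 -0.98] T [ 0.008 -0.008 -0.041] open 0.0138
box [0.6485 0.1079] rpaste 0.0263 [  240    70   161   163 20632]
grip [0.5816 0.108  0.0472] arc centre [0.6296 0.108  0.0469]
```

View pics/w8.png

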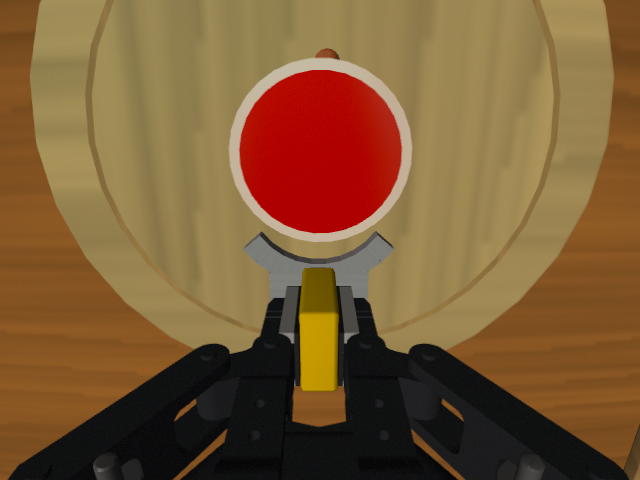

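>>> {"op": "carry_out", "data": {"moves": [[0.1,0,0,0],[0.2,0,0,0],[0.15,0,0,0],[0.1,0,0,0],[0.05,0,0,0],[0.05,0,0,0],[0,0,0,0],[0,0,0,0]]}}

```text
t: 10.03
tool_pos: [0.5968, 0.1088, 0.2061]
ee_rot: [0.004, 1.0, -0.001, -0.003]
ft_force: [0.4, -0.1, -0.6]
opening: 0.0135
```

```bash
python3 box.py w9
```

```text
t 10.03 pos [0.5968 0.1088 0.2061] yaw -0.1 zax [-0.0062 -0.0079 -1.    ] F [ 0.38 -0.09 -0.58] T [-0.065 -0.007 -0.001] open 0.0135
box [0.6483 0.1079] rpaste 0.0263 [  241   118   156   152 18642]
grip [0.5958 0.1076 0.0471] arc centre [0.6438 0.1075 0.0468]
```

>>> {"op": "carry_out", "data": {"moves": [[0.03,0,0,0],[0.03,0,0,0],[0.03,0,0,0],[0.02,0,0,0],[0.02,0,0,0],[0.02,0,0,0],[0.02,0,0,0],[0.02,0,0,0]]}}

```text
t: 10.75
tool_pos: [0.6006, 0.1089, 0.2061]
ee_rot: [0.004, 1.0, -0.001, -0.003]
ft_force: [-0.4, -0.3, -0.3]
opening: 0.0137
```

```bash
python3 box.py w10
```

```text
t 10.75 pos [0.6006 0.1089 0.2061] yaw -0.09 zax [-0.0064 -0.008  -0.9999] F [-0.37 -0.32 -0.26] T [ 0.014 -0.02   0.018] open 0.0137
box [0.6484 0.1079] rpaste 0.0263 [  242   130   155   149 18109]
grip [0.5995 0.1076 0.0471] arc centre [0.6475 0.1075 0.0468]
```

View pics/w10.png

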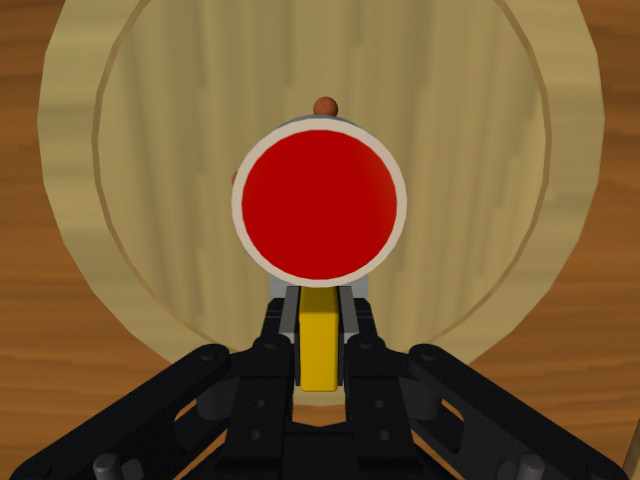

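>>> {"op": "carry_out", "data": {"moves": [[0.01,0,0,0],[0.01,0,0,0],[0.01,0,0,0],[0.01,0,0,0],[0.01,0,0,0],[0.01,0,0,0],[0.01,0,0,0],[0.01,0,0,0]]}}

```text
t: 11.47
tool_pos: [0.6024, 0.1088, 0.2061]
ee_rot: [0.004, 1.0, -0.001, -0.003]
ft_force: [0.5, 0.2, -1.0]
opening: 0.0132
```

```bash
python3 plan.py .6 .108 .206 0|head -1
```

```text
t 11.47 pos [0.6024 0.1088 0.2061] yaw -0.09 zax [-0.0064 -0.008  -0.9999] F [ 0.46  0.24 -0.98] T [ 0.014 -0.038  0.013] open 0.0132
```

>>> {"op": "carry_out", "data": {"moves": [[0.01,0,0,0],[0.01,0,0,0],[0.01,0,0,0],[0.01,0,0,0],[0.01,0,0,0],[0.01,0,0,0],[0.01,0,0,0],[0.01,0,0,0]]}}

```text
t: 12.13
tool_pos: [0.6034, 0.1089, 0.2059]
ee_rot: [0.004, 1.0, -0.001, -0.004]
ft_force: [-1.5, 0.4, 0.2]
opening: 0.0137
```

```bash
python3 plan.py .6 .108 .206 0|head -1
```

```text
t 12.13 pos [0.6034 0.1089 0.2059] yaw -0.08 zax [-0.0086 -0.0084 -0.9999] F [-1.5   0.42  0.23] T [0.006 0.437 0.044] open 0.0137
```

>>> {"op": "carry_out", "data": {"moves": [[0.02,0,0,0],[0.02,0,0,0],[0.02,0,0,0],[0.02,0,0,0],[0.02,0,0,0],[0.02,0,0,0],[0.02,0,0,0],[0.02,0,0,0]]}}

```text
t: 12.8
tool_pos: [0.6047, 0.1091, 0.2054]
ee_rot: [0.005, 1.0, -0.0, -0.008]
ft_force: [-5.0, -1.3, 3.2]
opening: 0.0135
```

```bash
python3 plan.py .6 .108 .206 0|head -1
```

```text
t 12.8 pos [0.6047 0.1091 0.2054] yaw -0.04 zax [-0.0154 -0.0097 -0.9998] F [-4.96 -1.27  3.25] T [-0.14   1.143  0.013] open 0.0135
```

>>> {"op": "carry_out", "data": {"moves": [[0.015,0.01,0,0],[0.015,0.01,0,0],[0.015,0,0,0],[0.015,0,0,0],[0.015,0,0,0],[0.015,0,0,0],[0.015,0,0,0],[0.015,0,0,0]]}}

```text
t: 13.47
tool_pos: [0.6056, 0.1091, 0.2051]
ee_rot: [0.005, 1.0, 0.0, -0.01]
ft_force: [-6.2, -0.2, 2.7]
opening: 0.0132
```

```bash
python3 plan.py .6 .108 .206 0|head -1; python3 box.py w11
```

```text
t 13.47 pos [0.6056 0.1091 0.2051] yaw 0.01 zax [-0.0205 -0.0102 -0.9997] F [-6.15 -0.21  2.66] T [-0.118  1.183 -0.066] open 0.0132
t 13.47 pos [0.6056 0.1091 0.2051] yaw 0.01 zax [-0.0205 -0.0102 -0.9997] F [-6.15 -0.21  2.66] T [-0.118  1.183 -0.066] open 0.0132
box [0.6483 0.1079] rpaste 0.0263 [  242   140   155   148 18065]
grip [0.6024 0.1075 0.0461] arc centre [0.6504 0.1075 0.0452]
```

View pics/w11.png

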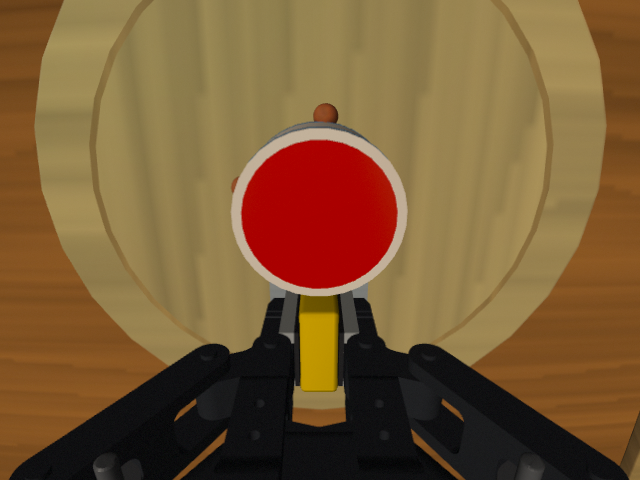

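>>> {"op": "carry_out", "data": {"moves": [[0.015,0.02,0,0],[0.015,0.02,0,0],[0.015,0.02,0,0],[0.015,0.02,0,0],[0.015,0.02,0,0],[0.015,0.02,0,0],[0.015,0.02,0,0],[0.015,0.02,0,0]]}}

```text
t: 14.18
tool_pos: [0.6065, 0.1085, 0.2049]
ee_rot: [0.004, 1.0, 0.002, -0.012]
ft_force: [-5.6, 0.4, 2.9]
opening: 0.0136
```

```bash
python3 plan.py .6 .108 .206 0|head -1
```

```text
t 14.18 pos [0.6065 0.1085 0.2049] yaw 0.19 zax [-0.025  -0.0077 -0.9997] F [-5.63  0.37  2.87] T [ 0.107  1.141 -0.062] open 0.0136
```

>>> {"op": "carry_out", "data": {"moves": [[0.01,-0.01,0,0],[0.01,-0.01,0,0],[0.012,0,0,0],[0.012,0,0,0],[0.012,0,0,0],[0.012,0,0,0],[0.012,0,0,0],[0.012,0,0,0]]}}

```text
t: 14.85
tool_pos: [0.6072, 0.1088, 0.2046]
ee_rot: [0.004, 1.0, 0.002, -0.015]
ft_force: [-5.5, -0.1, 3.2]
opening: 0.0136
```

```bash
python3 plan.py .6 .108 .206 0|head -1; python3 - <<'E'
from h import *
for n in ("top","scene"):
    f=cams.grab_frame(n);im=f["image"]
    u,v=proj(f,[[.61,.108,.03]])[0].astype(int)
    cv2.imwrite(f"pics/p_{n}.png",cv2.resize(im[max(v-50,0):v+50,max(u-65,0):u+65],None,fx=6,fy=6,interpolation=cv2.INTER_CUBIC))
E
```

```text
t 14.85 pos [0.6072 0.1088 0.2046] yaw 0.19 zax [-0.0292 -0.009  -0.9995] F [-5.47 -0.15  3.21] T [-0.166  1.114 -0.054] open 0.0136
```

View pics/p_scene.png

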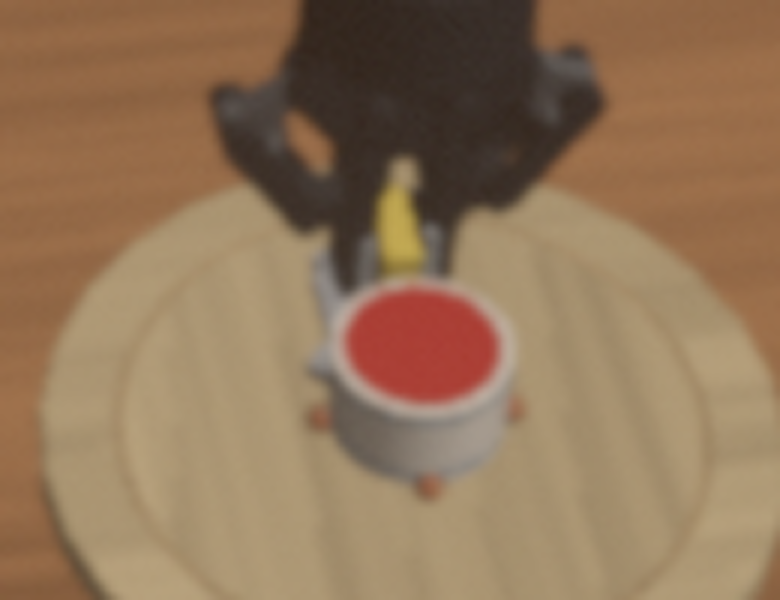

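View pics/p_top.png

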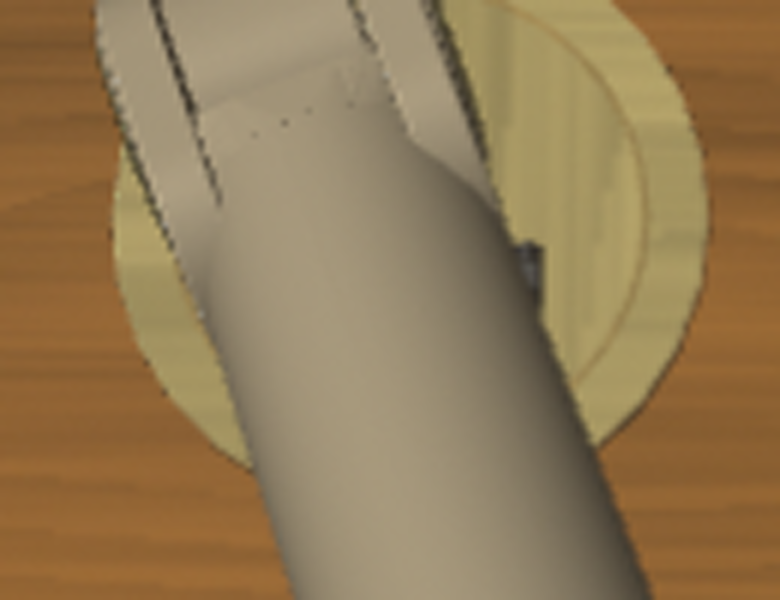

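>>> {"op": "carry_out", "data": {"moves": [[0.01,0,0.02,0],[0.01,0,0.02,0],[0.01,0,0.02,0],[0.01,0,0.02,0],[0,0,0,0],[0,0,0,0],[0,0,0,0],[0,0,0,0]]}}

```text
t: 15.62
tool_pos: [0.6074, 0.1088, 0.2035]
ee_rot: [0.005, 1.0, 0.002, -0.015]
ft_force: [-4.3, 0.1, 1.5]
opening: 0.0135
```

```bash
python3 plan.py .6 .108 .206 0|head -1
```

```text
t 15.62 pos [0.6074 0.1088 0.2035] yaw 0.19 zax [-0.0309 -0.0094 -0.9995] F [-4.32  0.13  1.47] T [-0.086  0.936 -0.049] open 0.0135
```

>>> {"op": "carry_out", "data": {"moves": [[0.005,0,0.03,0],[0.005,0,0.03,0],[0.005,0,0.03,0],[0.005,0,0.03,0],[0.005,0,0.03,0],[0.005,0,0.03,0],[0.005,0,0,0],[0,0,0,0]]}}

```text
t: 16.28
tool_pos: [0.6075, 0.1089, 0.2036]
ee_rot: [0.005, 1.0, 0.002, -0.016]
ft_force: [-3.6, 0.8, 1.1]
opening: 0.0133
```

```bash
python3 plan.py .6 .108 .206 0|head -1
```

```text
t 16.28 pos [0.6075 0.1089 0.2036] yaw 0.17 zax [-0.0313 -0.0102 -0.9995] F [-3.59  0.8   1.07] T [ 0.061  0.732 -0.024] open 0.0133
```

>>> {"op": "carry_out", "data": {"moves": [[0,0,0,0],[0,0,0,0],[0,0,0,0],[0,0,0,0],[0,0,0,0],[0,0,0,0],[0,0,0,0],[0,0,0,0]], "hand": 0}}

```text
t: 16.95
tool_pos: [0.6103, 0.1087, 0.2045]
ee_rot: [0.004, 1.0, 0.001, -0.012]
ft_force: [0.1, -0.3, -0.0]
opening: 0.0427
```

```bash
python3 box.py w12
```

```text
t 16.95 pos [0.6103 0.1087 0.2045] yaw 0.13 zax [-0.0233 -0.0088 -0.9997] F [ 0.12 -0.3  -0.01] T [ 0.047 -0.034  0.028] open 0.0427
box [0.6483 0.1079] rpaste 0.0263 [  242   154   154   146 17640]
grip [0.6066 0.1073 0.0455] arc centre [0.6546 0.1074 0.0444]
```

View pics/w12.png

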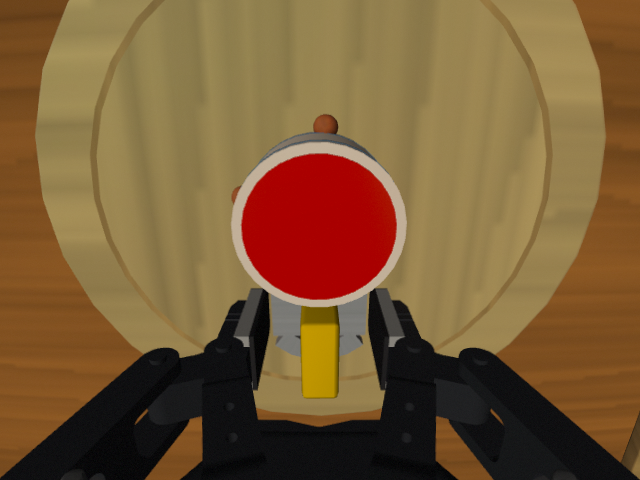

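>>> {"op": "carry_out", "data": {"moves": [[-0.1,0,0.05,0],[-0.1,0,0.05,0],[-0.04,0,0.05,0],[0,0,0,0],[0,0,0,0],[0,0,0,0],[0,0,0,0],[0,0,0,0]]}}

```text
t: 17.67
tool_pos: [0.6046, 0.1087, 0.2011]
ee_rot: [0.004, 1.0, 0.001, -0.012]
ft_force: [0.8, 0.6, -0.0]
opening: 0.0429
```

```bash
python3 box.py w13
```

```text
t 17.67 pos [0.6046 0.1087 0.2011] yaw 0.14 zax [-0.0236 -0.0089 -0.9997] F [ 0.75  0.62 -0.01] T [ 0.017 -0.058 -0.017] open 0.0429
box [0.6483 0.1079] rpaste 0.0263 [  238   137   162   153 19385]
grip [0.6008 0.1073 0.0422] arc centre [0.6488 0.1074 0.041 ]
```

View pics/w13.png

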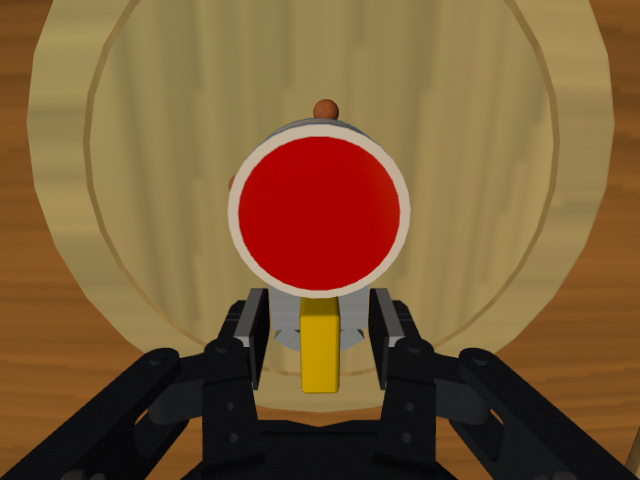

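Leaf lies flat, grip at px (320,350), centred between pads. Regrip it level and redo the press with more clearance.

>>> {"op": "carry_out", "data": {"moves": [[0,0,0,0],[0,0,0,0],[0,0,0,0],[0,0,0,0],[0,0,0,0],[0,0,0,0],[0,0,0,0],[0,0,0,0]], "hand": 1, "newtons": 40}}

```text
t: 18.38
tool_pos: [0.6047, 0.1087, 0.2013]
ee_rot: [0.004, 1.0, 0.001, -0.012]
ft_force: [-0.5, -0.4, 0.4]
opening: 0.0133
```

```bash
python3 plan.py .6 .108 .206 0|head -1
```

```text
t 18.38 pos [0.6047 0.1087 0.2013] yaw 0.14 zax [-0.0234 -0.0088 -0.9997] F [-0.47 -0.36  0.36] T [-0.01  -0.033 -0.05 ] open 0.0133
```

>>> {"op": "carry_out", "data": {"moves": [[-0.06,0,-0.03,0],[-0.06,0,-0.05,0],[-0.03,0,-0.05,0],[0,0,-0.05,0],[0,0,-0.05,0],[0,0,-0.02,0],[0,0,0,0],[0,0,0,0]]}}

```text
t: 19.05
tool_pos: [0.6013, 0.1087, 0.2066]
ee_rot: [0.004, 1.0, 0.001, -0.012]
ft_force: [0.0, 0.2, -0.7]
opening: 0.0132
```

```bash
python3 box.py w14
```

```text
t 19.05 pos [0.6013 0.1087 0.2066] yaw 0.14 zax [-0.0241 -0.009  -0.9997] F [ 0.01  0.2  -0.66] T [-0.033 -0.041  0.008] open 0.0132
box [0.6483 0.1079] rpaste 0.0263 [  241   124   156   151 18436]
grip [0.5974 0.1073 0.0476] arc centre [0.6454 0.1074 0.0465]
```

View pics/w14.png

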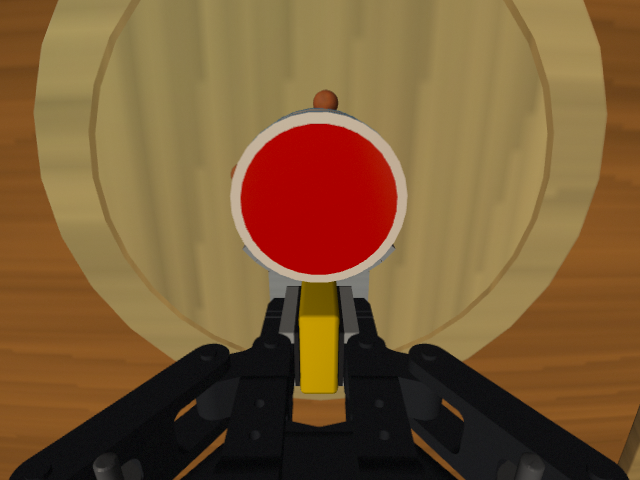

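>>> {"op": "carry_out", "data": {"moves": [[0.02,0,0,0],[0.02,0,0,0],[0.02,0,0,0],[0.02,0,0,0],[0.02,0,0,0],[0.02,0,0,0],[0.015,0,0,0],[0.015,0,0,0]]}}

```text
t: 19.77
tool_pos: [0.6046, 0.1087, 0.2062]
ee_rot: [0.004, 1.0, 0.001, -0.012]
ft_force: [-0.3, -0.0, -0.1]
opening: 0.013
```

```bash
python3 plan.py .6 .108 .206 0|head -1
```

```text
t 19.77 pos [0.6046 0.1087 0.2062] yaw 0.14 zax [-0.0245 -0.009  -0.9997] F [-0.32 -0.03 -0.07] T [ 0.027 -0.027 -0.033] open 0.013
```

>>> {"op": "carry_out", "data": {"moves": [[0.015,0,0,0],[0.015,0,0,0],[0.015,0,0,0],[0.015,0,0,0],[0.018,0,0,0],[0.018,0,0,0],[0.018,0,0,0],[0.018,0,0,0]]}}

```text
t: 20.43
tool_pos: [0.606, 0.109, 0.2058]
ee_rot: [0.005, 1.0, 0.002, -0.015]
ft_force: [-4.2, -0.5, 2.2]
opening: 0.0136
```

```bash
python3 plan.py .6 .108 .206 0|head -1
```

```text
t 20.43 pos [0.606  0.109  0.2058] yaw 0.17 zax [-0.029  -0.0097 -0.9995] F [-4.23 -0.53  2.16] T [-0.046  0.859  0.015] open 0.0136
```

>>> {"op": "carry_out", "data": {"moves": [[0.018,0.005,0,0],[0.018,0,0,0],[0.018,0,0,0],[0.018,0,0,0],[0.018,0,0,0],[0.018,0,0,0],[0.018,0,0,0],[0.018,0,0,0]]}}

```text
t: 21.1
tool_pos: [0.6071, 0.1092, 0.2055]
ee_rot: [0.005, 1.0, 0.002, -0.018]
ft_force: [-5.3, -0.8, 3.4]
opening: 0.0134
```

```bash
python3 plan.py .6 .108 .206 0|head -1
```

```text
t 21.1 pos [0.6071 0.1092 0.2055] yaw 0.21 zax [-0.0352 -0.0108 -0.9993] F [-5.29 -0.81  3.39] T [-0.102  1.128 -0.039] open 0.0134
```

>>> {"op": "carry_out", "data": {"moves": [[0.017,0.01,0,0],[0.017,0.01,0,0],[0.017,0.01,0,0],[0.017,0.01,0,0],[0.017,0.005,0,0],[0.017,0.005,0,0],[0.017,0.005,0,0],[0.017,0.005,0,0]]}}

```text
t: 21.77
tool_pos: [0.6081, 0.1091, 0.2052]
ee_rot: [0.005, 1.0, 0.003, -0.02]
ft_force: [-4.7, -0.6, 2.1]
opening: 0.0134
```

```bash
python3 plan.py .6 .108 .206 0|head -1
```

```text
t 21.77 pos [0.6081 0.1091 0.2052] yaw 0.29 zax [-0.0408 -0.0106 -0.9991] F [-4.74 -0.56  2.14] T [-0.092  1.141 -0.03 ] open 0.0134
```

>>> {"op": "carry_out", "data": {"moves": [[0.01,0.005,0.03,0],[0.01,0.005,0.03,0],[0.01,0,0.03,0],[0.01,0,0.03,0],[0.01,0,0.03,0],[0.01,0,0.03,0],[0.01,0,0.02,0],[0.01,0,0.02,0]]}}

```text
t: 22.43
tool_pos: [0.6087, 0.1091, 0.2016]
ee_rot: [0.006, 1.0, 0.003, -0.022]
ft_force: [-7.3, -0.5, 7.2]
opening: 0.0138
```

```bash
python3 plan.py .6 .108 .206 0|head -1
```

```text
t 22.43 pos [0.6087 0.1091 0.2016] yaw 0.31 zax [-0.0437 -0.0111 -0.999 ] F [-7.28 -0.46  7.24] T [-0.018  1.503 -0.035] open 0.0138
```

>>> {"op": "carry_out", "data": {"moves": [[0,0,0,0],[0,0,0,0],[0,0,0,0],[0,0,0,0],[0,0,0,0],[0,0,0,0],[0,0,0,0],[0,0,0,0]], "newtons": 20}}

```text
t: 23.1
tool_pos: [0.6087, 0.1091, 0.2017]
ee_rot: [0.005, 1.0, 0.003, -0.022]
ft_force: [-4.8, -0.6, 2.4]
opening: 0.0136
```

```bash
python3 plan.py .6 .108 .206 0|head -1
```

```text
t 23.1 pos [0.6087 0.1091 0.2017] yaw 0.3 zax [-0.0438 -0.011  -0.999 ] F [-4.83 -0.58  2.42] T [ 0.088  0.948 -0.034] open 0.0136
```

>>> {"op": "carry_out", "data": {"moves": [[0,0,0,0],[0,0,0,0],[0,0,0,0],[0,0,0,0],[-0.05,0,0,0],[-0.1,0,0,0],[-0.05,0,0,0],[0,0,0,0]], "hand": 0}}

```text
t: 23.77
tool_pos: [0.607, 0.1085, 0.2025]
ee_rot: [0.005, 1.0, 0.002, -0.018]
ft_force: [0.0, -0.4, -0.1]
opening: 0.0427
```

```bash
python3 box.py w15
```

```text
t 23.77 pos [0.607  0.1085 0.2025] yaw 0.24 zax [-0.0359 -0.0102 -0.9993] F [ 0.03 -0.37 -0.06] T [ 0.032 -0.104 -0.041] open 0.0427
box [0.6483 0.1079] rpaste 0.0263 [  238   138   160   152 19007]
grip [0.6012 0.1069 0.0436] arc centre [0.6492 0.1071 0.0419]
```

View pics/w15.png

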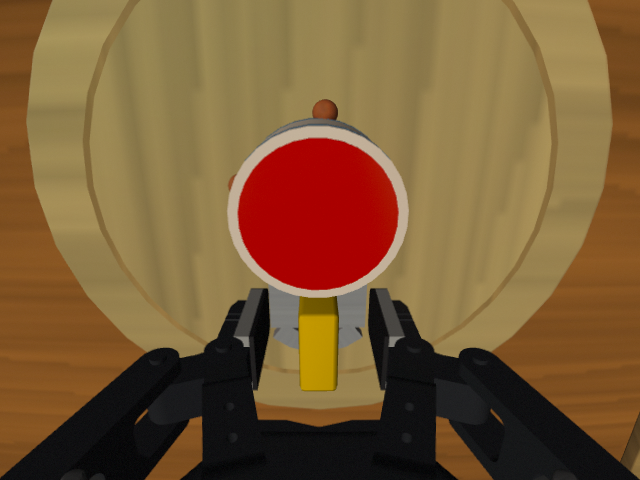

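>>> {"op": "carry_out", "data": {"moves": [[-0.01,0,-0.1,0],[-0.01,0,-0.3,0],[-0.01,0,-0.5,0],[-0.02,0,-0.7,0],[0,0,-0.8,0],[0,0,-0.8,0],[0,0,-0.8,0],[0,0,-0.6,0]]}}

```text
t: 24.48
tool_pos: [0.6084, 0.1094, 0.3002]
ee_rot: [0.005, 1.0, 0.002, -0.02]
ft_force: [0.1, 0.7, 0.7]
opening: 0.0428
```

>>> {"op": "carry_out", "data": {"moves": [[-0.6,0,-0.4,0],[-0.8,0.3,0,0],[-0.8,0.8,0,0],[0,0.9,0,0],[0,0.9,0,0],[0,0.9,0,0],[0,0.9,0,0],[0,0.9,0,0]]}}

```text
t: 25.15
tool_pos: [0.5644, 0.0011, 0.3263]
ee_rot: [0.003, 1.0, 0.008, -0.011]
ft_force: [0.1, 0.1, 0.3]
opening: 0.0428
```

```bash
python3 - <<'E'
from h import *
from plan import show
show()
for n in ("top","scene"):
    f=cams.grab_frame(n);im=f["image"];cv2.imwrite(f"pics/q_{n}_full.png",im)
    u,v=proj(f,[[.62,.108,.03]])[0].astype(int)
    cv2.imwrite(f"pics/q_{n}.png",cv2.resize(im[max(v-45,0):v+45,max(u-55,0):u+55],None,fx=6.5,fy=6.5,interpolation=cv2.INTER_CUBIC))
E
```

```text
t 25.15 pos [0.5644 0.0011 0.3263] yaw 0.95 zax [-0.0217 -0.0053 -0.9997] F [0.1  0.12 0.34] T [0.048 0.011 0.011] open 0.0428
```

View pics/q_top.png

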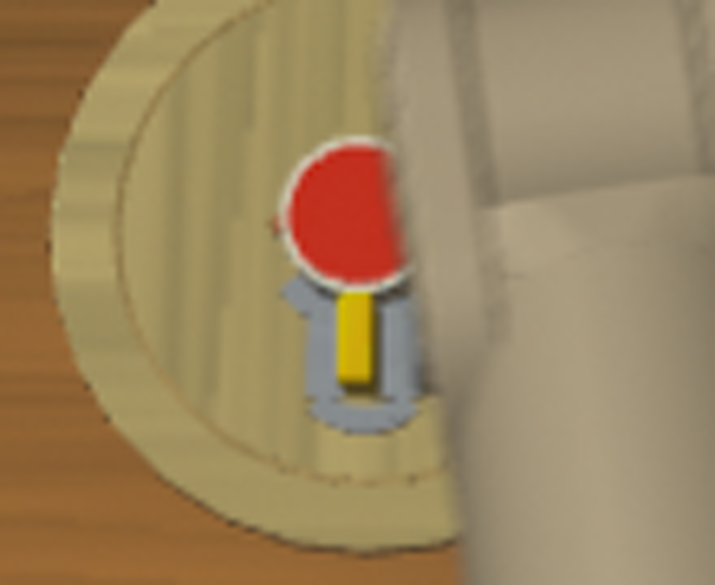

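View pics/q_scene_full.png

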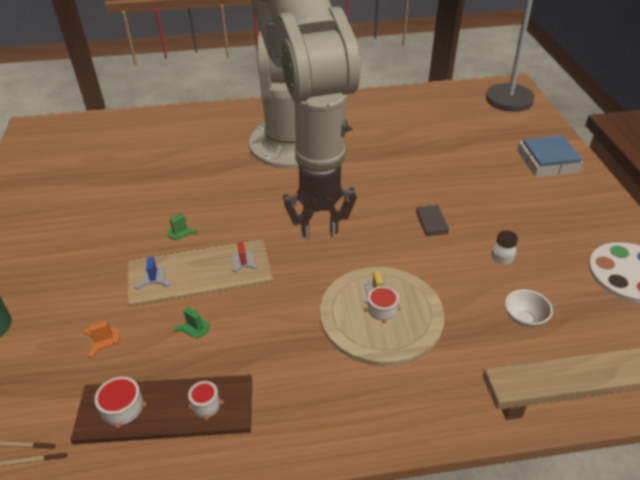

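Move the arm clear to see the whole fit from the top camera.

>>> {"op": "carry_out", "data": {"moves": [[0,0.9,0,0],[0,0.9,0,0],[0,0.9,0,0],[0,0.9,0,0],[0,0.9,0,0],[0,0.6,0,0],[0,0.2,0,0],[0,0,0,0]]}}

```text
t: 25.92
tool_pos: [0.5668, -0.1063, 0.3335]
ee_rot: [0.002, 1.0, 0.009, -0.007]
ft_force: [-0.3, 0.7, -0.1]
opening: 0.0426
```

```bash
python3 - <<'E'
from h import *
from plan import show
show()
f=cams.grab_frame("top");im=f["image"]
u,v=proj(f,[[.62,.108,.03]])[0].astype(int)
cv2.imwrite("pics/r_top.png",cv2.resize(im[v-40:v+40,u-50:u+50],None,fx=7.5,fy=7.5,interpolation=cv2.INTER_CUBIC))
hsv=cv2.cvtColor(im,cv2.COLOR_BGR2HSV).astype(int)
m=((hsv[...,0]>22)&(hsv[...,0]<33)&(hsv[...,1]>200)&(hsv[...,2]>150)).astype(np.uint8);m[:,:215]=0
n,l,st,c=cv2.connectedComponentsWithStats(m)
for i in range(1,n):
    if st[i,4]>20: print(st[i],cast(f,c[i],.062))
E
```

```text
t 25.92 pos [ 0.5668 -0.1063  0.3335] yaw 0.97 zax [-0.0148 -0.0045 -0.9999] F [-0.29  0.66 -0.06] T [-0.004 -0.038  0.014] open 0.0426
[269 207   5  13  64] [[0.59948804 0.10729384 0.062     ]]
```

View pics/r_top.png

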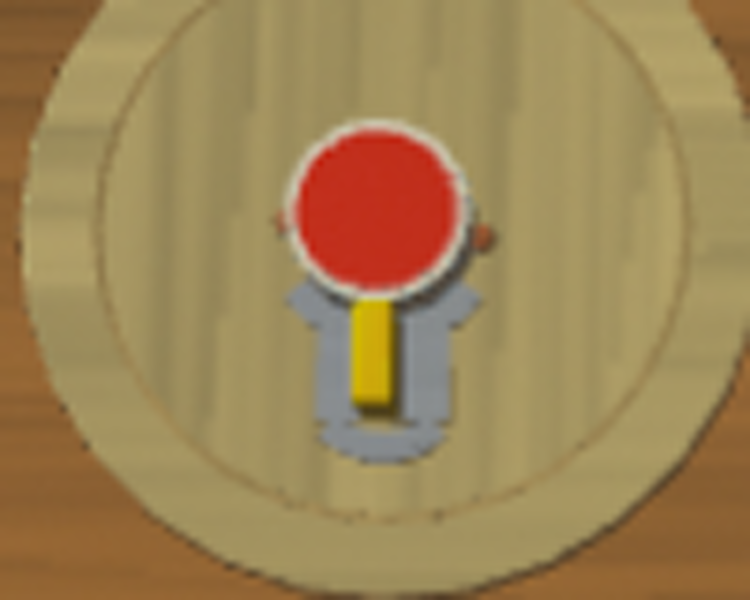

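```bash
python3 -c "
from workcell import env
print(env.sign_off())"
```

```text
the job is handed in; nothing more can be done
None
```

The 30 mm leaf (yellow grip) is the one that fits. It now lies flat on the bat hugging the box, and the job is handed in at about 26 s of robot time.

- **Choosing the leaf:** The top camera measured the box's outside radius at about 31 mm, so I tried only the yellow leaf. The red and blue leaves were never gripped and still lie on the leaf board.
- **First press:** The push was 5–6 N by the wrist sensor, and nudging sideways gave small balanced forces. The gripper had tilted the leaf by about 1–2 degrees, with only about 1–2 mm of clearance. I therefore set it down, gripped it again level and repeated the press.
- **Second press:** The leaf was held for over a second at about 4–5.5 N, roughly 4 mm above the bat and within about 1 degree of level. I then lowered it while still pressing; the force touched about 7 N as it landed. Then I let go and backed away.
- **Last checks:** The top picture shows the hollow round the wall. The grip is 47.7 mm from the box axis (48 mm nominal) and 0.1 mm off centre. The gripper touches nothing, and I did not touch the jar, bowl, slab or look-alikes.
- **What I could not see:** The gripper and the box rim hid the curve during the press. Contact at the middle and both horns is therefore judged from the forces and these positions, not seen directly.
- **A small disagreement:** The wrist camera put the box about 1 mm farther out in x than the top camera. That is within the calibration.

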